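Close the spice grinder's burr wheel and hold its dial on pulse

TASK

Set the spice grinder to its finest grind: turn the horizontal hand wheel clockwise by its upright knob, a little over one full turn, until it stops. Then turn the spring-return dial clockwise past its one-dot and two-dot clicks to the three-dot mark (pulse) and finish holding it there against its spring: do not let go. Leave the cup, the spice jar and the salt shaker standing where they are.

Things in the scene. Friction and masses are not known exactly. Their poses are not given: they have to be found in the camera images.
- grinder: low white box-shaped electric spice grinder, fixed to the sideboard, 180 (x) x 320 (y) mm, housing top 80 mm high. Origin: centre of its underside; x to its rear, y to its left (seen from the robot), z up. The burr wheel lies on a round grinding chamber in the left half (axis at x 0, y +85 mm), the dial in the right half (x 0, y -85 mm). A short spout juts out of the left front, 60 to 74 mm high
- wheel_axis (a point): point on the vertical axis of the burr wheel, at half the height of its knob (163 mm above the sideboard). The wheel is a horizontal steel ring of 55 mm radius (12 mm thick, its top 144 mm above the sideboard) with three spokes and a hub of 32 mm diameter whose top is 146 mm above the sideboard
- wheel_knob (a point): centre (half-way up) of the black upright knob on the rim of the burr wheel: 20 mm diameter, 36 mm high (145 to 181 mm above the sideboard), 55 mm from the wheel's axis. It spins freely about its own upright axis, so it can be carried round without turning the hand
- wheel (a joint): angle of the burr wheel in rad, growing clockwise seen from above; 0 = coarsest stop, 7.0 = finest stop (a rigid stop). With wheel angle w the knob lies at the angle (pi - w) about the wheel's axis in the grinder's frame (counter-clockwise from its +x). Stiff to turn by about 0.05 N m, stays where it is left. It starts at 0 to 0.6
- dial_grip (a point): on the dial's vertical axis, half-way up its grip bar, 105 mm above the sideboard. The dial is a black disc of 52 mm diameter, its top 91 mm above the sideboard, with an upright grip bar across it: 46 mm long, 14 mm thick, from the disc up to 121 mm above the sideboard
- dial_pointer (a point): end of the dial's grip bar that carries the white pointer line, at the height of dial_grip and 23 mm from the axis; the line from dial_grip to this point is the direction of the bar. At dial angle 0 that direction is 0.675 rad counter-clockwise of the grinder's +x
- dial (a joint): angle of the dial in rad, clockwise from above: 0 = off (plain mark, its start), 0.45 = one-dot click, 0.90 = two-dot click, 1.35 = three-dot mark (pulse), rigid stop at 1.45. A spring returns it with 0.03 (off) to 0.1 N m (stop); it resists fast turning by 0.05 N m per rad/s; each click takes about 0.1 N m more to pass. Let go at three dots, it springs back to two dots
- cup_mid (a point): white espresso cup with an ear, 62 mm wide, 52 mm high, standing under the grinder's spout; point at half its height. To be left alone
- jar_mid (a point): spice jar with a steel lid, 52 mm diameter, 62 mm high, standing in front of the grinder's right half; point at half its height. To be left alone
- salt_mid (a point): glass salt shaker with a steel top, 44 mm diameter, 90 mm high, standing to the right of the grinder; point at half its height. To be left alone
Not all that is in view belongs to the job. What is shaped like the part that bears salt_mid but pink is not meant.

How it is judged:
On the way, in this order (a step that is already met when the one before it is completed fails the run):
1. the burr wheel is turned clockwise to its fine stop (value of joint wheel above 6.85 rad), for 0.2 s.
2. the dial is turned past both clicks to the three-dot mark, the wheel still closed (value of joint dial above 1.22 rad and value of joint wheel above 6.85 rad), for 0.5 s.
At the end, for the whole second after the job is handed in: The burr wheel is within 0.15 rad of its fine stop (joint above 6.85), and through the last second the gripper holds the dial at the three-dot mark (joint above 1.22, fingers pressing on it with over 0.5 N); cup, spice jar and salt shaker stand upright within 30 mm of where they stood (all of step 2 and contact force between the fingers and dial above 0.5 N and angle between each of cup_mid, jar_mid, salt_mid's own z axis and vertical below 0.2 rad); the arm keeps its last pose, push and grip.
It fails at once if the cup, the spice jar or the salt shaker is moved by more than 30 mm (distance of any of cup_mid, jar_mid, salt_mid from where it was at the start of the episode above 0.03 m).
It also fails if it takes over 64 s, if anything falls off the work surface, if the arm or the gripper's body presses on something with over 40 N, if the wrist force passes 120 N, or if a joint passes its speed limit or range.

ROBOT

A 6-joint arm with a two-finger parallel gripper is mounted at the origin on a cart in front of the work surface, level with it; the furniture and walls round the work are solid. World frame = base frame: x ahead of the robot, y to its left, z up, the work surface at z = 0. Lengths are in m, angles in rad, forces in N, time in s.
With the tool pointing down it reaches from about 0.425 to 0.95 m from the base axis. Payload 3.5 kg.
Tool frame: the origin (TCP) lies midway between the tips of the shut fingers; the grasp point (between the pads) lies 19 mm behind it; z points along the fingers, y is the direction in which the jaws open and shut (so a half turn about z gives the same grasp; the last joint's range is limited). The gripper opens to 85 mm and grips with 20 to 120 N. Pads are 22 mm wide; open, the fingers measure 114 mm over their backs; the gripper's body (76 mm by 85 mm) begins 54 mm behind the grasp point. The pads swing forward as they close: fully open they stand 13 mm farther back than shut.
Start: joints at [-1.316, 0.286, 1.577, -0, 1.279, -0.15], TCP at [0.266, -0.62, 0.231] pointing down, gripper open.
Joint ranges: [-2.77, 2.77], [-0.9, 2.22], [0.21, 2.48], [-1.53, 4.67], [0.24, 2.81], [-2.84, 2.84]. Speed limits (rad/s): [2.79, 2.79, 3.14, 3.14, 3.14, 3.14].

INTERFACE

Orientations are given as a unit quaternion [x, y, z, w].
In Python, from plant import * gives the robot as it stands.
- The arm moves only by the shell command python3 -m jog 'ROWS' [FORCE]. ROWS is a JSON object of lists of equal length, an entry for each row: "travel": the shift along the world's x, y, z in mm, a list of three; "dr": the turn, a rotation vector about the world's x, y, z in degrees, a list of three; "jaw": the closure in counts, from 0 (fully open) to 255 (shut). In form: {"travel": [[x, y, z], ...], "dr": [[wx, wy, wz], ...], "jaw": [jaw, ...]}. A call has 1 to 5 rows; each row shifts and turns the commanded pose from where the row before left it; what a row does not reach is not made up. A row lasts 1/12 s, in which the tool goes at most 41.7 mm and 7.16 degrees, less where a joint would pass 70% of its speed; a pose out of reach is approached as far as the arm can. A call is refused whole if a number of a shift passes 41.7 or a number of a turn 7.16, either way. A call with a gripper value outside its range is refused whole. The fingers move at their own pace and stop on an object; FORCE is the grip in N (left out, the last holds). Time passes only in rows, so rows that do not move let the fingers close. It gives the time, the measured TCP pose, the force and the opening at its end, in the units of the state.
- get_state(): the state, without advancing time (a new reading comes with each control period).
- read_camera(name): name is "scene" or "side" or "wrist"; returns the picture (420x560x3 uint8, red, green, blue); there is no depth.
- camera_info(name): a dict with "K" (3x3 intrinsics, pixels), "R" (3x3) and "t" (3): a world point X has camera coordinates R X + t; the wrist camera has in their place "mount" (4x4, takes a point from camera to tool coordinates, whose origin is the TCP and whose axes are the flange's). Camera axes: x right, y down, z forward; pixel columns grow to the right and rows downward; lengths in m; the calibration is good to about 2 mm. A picture is of the moment at which its call begins: read the wrist's pose just before it. camera_info takes no time and is no camera call.
- sign_off(): hands the job in, once; it reports no verdict.
The state is a dict: "time": time; "qpos": joint angles; "dq": joint speeds; "joint_efforts": joint torques, N m; "eef_pos": TCP position; "tcp_rot": TCP orientation; "contact_force": force on the tool from outside, world axes, zero at the start; "wrist_torque": the same for the moment, N m; "opening": opening from 0.0 (shut) to 1.0 (fully open).
Only numpy, scipy, OpenCV 4.12 (cv2) and the standard library are available. Lean on these libraries where they do the work, as an engineer would, in place of code of your own. Each camera call takes 0.05 s, during which the arm holds its last target. There are 200 camera calls.

## Working session

There is one attempt and no reset: what is moved stays moved. The work goes in short steps, Python scripts to look and compute and a shell command to move; the robot and the scene stay as the last step left them, time stands still between calls to the robot, and variables do not carry over. Pictures are saved under pics/ and viewed, about 8 in all and at most 12, crops included, and the job is handed in when it is done.

```bash
mkdir -p pics; ls
python3 - <<'E'
from plant import *
import cv2,json
print(get_state())
for n in ["scene","side","wrist"]:
    im=read_camera(n); cv2.imwrite(f"pics/{n}0.png",im[:,:,::-1]); 
    print(n,{k:(v.tolist() if hasattr(v,'tolist') else v) for k,v in camera_info(n).items()})
E
```

```text
pics
{'time': 0.0, 'qpos': array([-1.31599175e+00,  2.87188361e-01,  1.57820088e+00, -1.81737819e-05,
        1.27861079e+00, -1.49991907e-01]), 'dq': array([-0.00127477, -0.00084723, -0.00047352,  0.00158786, -0.00028376,
       -0.00136382]), 'joint_efforts': array([ 4.12366635e-04, -4.05973113e+01, -2.92626661e+01, -1.34587840e-04,
        5.85052432e-03, -1.32680708e-05]), 'eef_pos': array([ 0.2656936 , -0.6197797 ,  0.22991913]), 'tcp_rot': array([ 9.79586065e-01,  2.01021621e-01, -7.17389011e-05, -1.20158436e-03]), 'contact_force': array([ 1.21677356,  0.21779773, -0.00566641]), 'wrist_torque': array([ 0.03438215, -0.03246176,  0.04257473]), 'opening': 0.9972717595073778}
scene {'K': [[474.8946724187867, 0.0, 275.30800868814447], [0.0, 474.8946724187867, 214.86972582400213], [0.0, 0.0, 1.0]], 'R': [[-0.9061279325787925, -0.4227107348449076, 0.015741805721120262], [-0.19775816798496965, 0.3904327193144859, -0.8991407001598384], [0.37393031007891275, -0.8178495743934665, -0.43737649327406025]], 't': [0.4830034828045316, 0.22464616575581675, 0.7897652977217138]}
side {'K': [[545.3697612922579, 0.0, 285.382429271112], [0.0, 545.3697612922579, 199.83425394255443], [0.0, 0.0, 1.0]], 'R': [[-0.9033194429705597, -0.4288575385152099, -0.009756823767647643], [-0.22607904022405995, 0.4952824342652787, -0.838798890008581], [0.3645576107047083, -0.7554975327338502, -0.544353953333986]], 't': [0.48428136997032417, 0.24922747824429523, 0.8864344496592846]}
wrist {'K': [[355.7335979004671, 0.0, 277.4631006789044], [0.0, 355.7335979004671, 212.47815397675285], [0.0, 0.0, 1.0]], 'mount': [[-0.0005571228436338594, -0.9475750908299823, -0.3195326851085581, 0.0819317943727454], [0.9999992678377595, -0.0008711624481622809, 0.0008398809033393638, 0.0004590420516649152], [-0.0010742150994951757, -0.3195319832419547, 0.9475748823957822, -0.14194180854459065], [0.0, 0.0, 0.0, 1.0]]}
```

View pics/scene0.png

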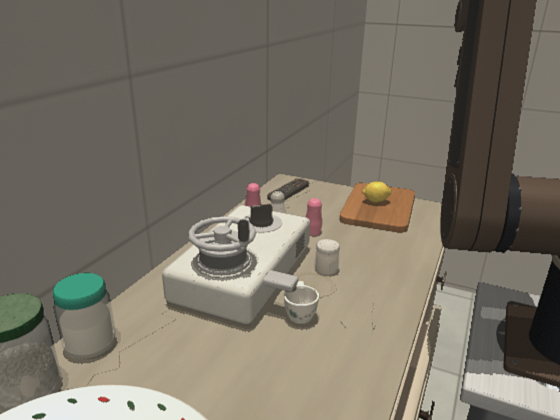

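View pics/side0.png

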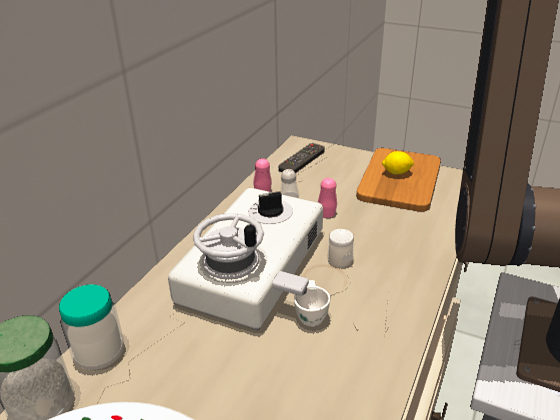

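Both views show the same layout. Scene/side pixels: wheel hub about (222,232)/(229,235), black knob (243,231)/(250,236), dial (261,214)/(270,202), cup (301,303)/(312,305), jar (327,257)/(341,248) and glass salt shaker (278,202)/(289,183). Pink decoys stand beside the salt shaker.

```bash
cat > h.py <<'E'
from plant import *
import numpy as np, cv2
from scipy.spatial.transform import Rotation as Ro
def cam(n,st=None):
    c=camera_info(n); K=np.array(c["K"])
    if n=="wrist":
        T=np.eye(4); T[:3,:3]=Ro.from_quat(st["tcp_rot"]).as_matrix(); T[:3,3]=st["eef_pos"]
        M=np.linalg.inv(T@np.array(c["mount"])); return K,M[:3,:3],M[:3,3]
    return K,np.array(c["R"]),np.array(c["t"])
def ray(C,u,v,z):
    K,R,t=C; o=-R.T@t; d=R.T@np.linalg.solve(K,[u,v,1]); return o+d*(z-o[2])/d[2]
def tri(Cs,uvs):
    A=[];b=[]
    for C,(u,v) in zip(Cs,uvs):
        K,R,t=C;o=-R.T@t;d=R.T@np.linalg.solve(K,[u,v,1]);d/=np.linalg.norm(d);P=np.eye(3)-np.outer(d,d);A.append(P);b.append(P@o)
    return np.linalg.lstsq(np.vstack(A),np.hstack(b),rcond=None)[0]
def proj(C,X):
    K,R,t=C; p=K@(R@np.array(X)+t); return p[:2]/p[2]
def pose():
    s=get_state(); return s
E
python3 - <<'E'
from h import *
S,D=cam("scene"),cam("side")
for n,a,b,z in [("hub",(222,232),(229,235),.146),("knob",(243,231),(250,236),.163),("dial",(261,214),(270,202),.105),("cup",(301,303),(312,305),.026),("jar",(327,257),(341,248),.031),("salt",(278,202),(289,183),.065)]:
    print(n,ray(S,*a,z).round(3),ray(D,*b,z).round(3))
E
```

```text
hub [0.578 0.131 0.146] [0.579 0.128 0.146]
knob [0.531 0.139 0.163] [0.534 0.136 0.163]
dial [ 0.587 -0.041  0.105] [ 0.591 -0.047  0.105]
cup [0.432 0.108 0.026] [0.433 0.108 0.026]
jar [ 0.441 -0.056  0.031] [ 0.442 -0.058  0.031]
salt [ 0.617 -0.193  0.065] [ 0.616 -0.188  0.065]
```

```bash
J='{"travel":[[16,37,4],[16,37,4],[16,37,4],[16,37,4],[16,37,4]],"dr":[[0,0,0],[0,0,0],[0,0,0],[0,0,0],[0,0,0]],"jaw":[0,0,0,0,0]}'; echo skip >/dev/null
python3 -m jog '{"travel":[[16,37,6],[16,37,6],[16,37,6],[16,37,6],[16,37,6]],"dr":[[0,0,0],[0,0,0],[0,0,0],[0,0,0],[0,0,0]],"jaw":[0,0,0,0,0]}' 40
python3 -m jog '{"travel":[[16,37,6],[16,37,6],[16,37,6],[16,37,6],[16,37,6]],"dr":[[0,0,0],[0,0,0],[0,0,0],[0,0,0],[0,0,0]],"jaw":[0,0,0,0,0]}'
python3 -m jog '{"travel":[[16,37,2],[16,37,2],[16,37,2],[16,37,2],[16,37,2]],"dr":[[0,0,0],[0,0,0],[0,0,0],[0,0,0],[0,0,0]],"jaw":[0,0,0,0,0]}'
```

```text
time: 0.57
eef_pos: [0.3461, -0.4335, 0.261]
tcp_rot: [0.98, 0.201, -0.0, -0.0]
contact_force: [0.9, -1.2, 0.1]
opening: 0.999
time: 0.98
eef_pos: [0.426, -0.2484, 0.2914]
tcp_rot: [0.98, 0.201, 0.0, -0.0]
contact_force: [1.5, -0.8, -0.6]
opening: 1.0
time: 1.4
eef_pos: [0.506, -0.0633, 0.3013]
tcp_rot: [0.98, 0.201, 0.0, 0.0]
contact_force: [0.2, -1.1, 0.2]
opening: 0.998
```

```bash
python3 -m jog '{"travel":[[16,35,0],[16,35,0],[16,33,0],[0,0,0],[0,0,0]],"dr":[[0,0,0],[0,0,0],[0,0,0],[0,0,0],[0,0,0]],"jaw":[0,0,0,0,0]}'
python3 - <<'E'
from h import *
s=get_state(); im=read_camera("wrist"); cv2.imwrite("pics/w1.png",im[:,:,::-1]); np.save("w1.npy",np.r_[s["eef_pos"],s["tcp_rot"]])
C=cam("wrist",s)
for X in [(.579,.13,.146),(.532,.137,.163),(.589,-.044,.105)]: print(proj(C,X))
E
```

```text
time: 1.82
eef_pos: [0.5539, 0.0393, 0.3007]
tcp_rot: [0.979, 0.203, -0.001, -0.0]
contact_force: [-0.1, -1.1, 0.1]
opening: 0.999
[186.13589995 122.08764937]
[153.84166977 175.61625776]
[369.57488298 181.94469317]
```

View pics/w1.png

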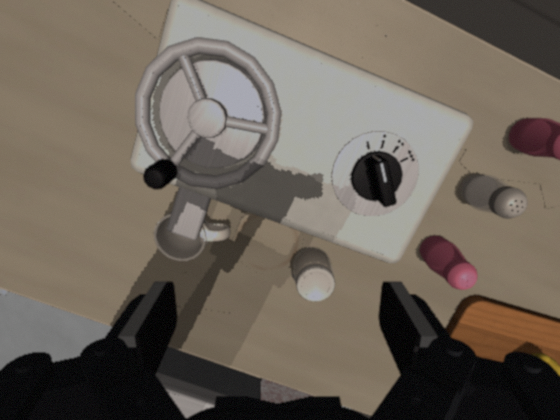

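The wrist view shows the wheel hub at about (207,117) with ring bounds u 135–281 and v 38–189. The knob is at about (160,173), and the dial disc is centred near (377,176) with its bar running from (374,157) to (390,203). The white pointer is at the upper end, near (379,160).

Run:
```python
from h import *
p=np.load("w1.npy"); C=cam("wrist",{"eef_pos":p[:3],"tcp_rot":p[3:]})
r=lambda u,v,z:ray(C,u,v,z)[:2].round(4)
print("hub",r(207,117,.146),"ring",r(208,114,.144))
g=cv2.imread("pics/w1.png",0); m=(g<40).astype(np.uint8)
n,l,st,ce=cv2.connectedComponentsWithStats(m[:250])
for i in range(1,n):
    if st[i,4]>150: print(st[i],ce[i])
print("knob",r(160,173,.163)); print("knobtop",r(155,175,.181))
# white housing corners
c=cv2.imread("pics/w1.png"); 
for n,u,v in [("BL",183,0),("BR",472,120),("FR",393,262)]: print(n,r(u,v,.08))
print("dialdisc",r(377,177,.091)); print("bar ends",r(372,155,.121),r(391,205,.121), r(379,160,.121))
S,D=cam("scene"),cam("side")
for X in [(*r(207,117,.146),.146),(*r(160,173,.163),.163),(*r(377,177,.091),.105)]: print(X[:2],proj(S,X),proj(D,X))
```

```text
hub [0.5895 0.1158] ring [0.5917 0.1162]
[509 121  25  31 304] [518.11842105 137.53618421]
[ 352  152   49   54 1795] [376.56211699 177.73649025]
[144 160  33  29 679] [160.05596465 173.56259205]
knob [0.536  0.1331]
knobtop [0.5391 0.1321]
BL [0.6676 0.1797]
BR [ 0.6818 -0.1158]
FR [ 0.5144 -0.1207]
dialdisc [ 0.5948 -0.0532]
bar ends [ 0.6139 -0.0287] [ 0.5791 -0.0678] [ 0.6124 -0.0367]
(np.float64(0.5895), np.float64(0.1158)) [220.76610339 227.14049604] [227.41711387 229.50980578]
(np.float64(0.536), np.float64(0.1331)) [242.25596957 228.97183919] [249.59528924 234.81351891]
(np.float64(0.5948), np.float64(-0.0532)) [260.34283425 211.0314986 ] [269.70761351 200.00131066]
```

Hub at (0.590, 0.116), knob at (0.537, 0.133) and dial at (0.595, -0.053). Axis spacing is 169 mm (170 given) and knob radius is 56 mm (55 given), so these hold. Going to the knob.

```bash
python3 -m jog '{"travel":[[-6,31,-20],[-6,31,-20],[-5,32,-20],[0,0,-20],[0,0,-20]],"dr":[[0,0,0],[0,0,0],[0,0,0],[0,0,0],[0,0,0]],"jaw":[0,0,0,0,0]}'
python3 -m jog '{"travel":[[0,0,-20],[0,0,-15],[0,0,-14],[0,0,0],[0,0,0]],"dr":[[0,0,0],[0,0,0],[0,0,0],[0,0,0],[0,0,0]],"jaw":[0,0,0,0,60]}'
python3 -m jog '{"travel":[[0,0,0],[0,0,0],[0,0,0],[0,0,0],[0,0,0]],"dr":[[0,0,0],[0,0,0],[0,0,0],[0,0,0],[0,0,0]],"jaw":[255,255,255,255,255]}' 40
python3 - <<'E'
from h import *
s=get_state(); im=read_camera("wrist"); cv2.imwrite("pics/w2.png",im[:,:,::-1]);print(s["eef_pos"],s["qpos"],s["wrist_torque"])
E
```

```text
time: 2.28
eef_pos: [0.5362, 0.1316, 0.2005]
tcp_rot: [0.98, 0.201, 0.0, 0.0]
contact_force: [0.6, -0.0, -0.1]
opening: 0.998
time: 2.7
eef_pos: [0.5362, 0.1302, 0.1517]
tcp_rot: [0.98, 0.2, -0.001, -0.0]
contact_force: [-0.1, -0.4, -0.4]
opening: 0.883
time: 3.12
eef_pos: [0.5371, 0.1318, 0.1535]
tcp_rot: [0.98, 0.201, 0.0, -0.0]
contact_force: [-2.3, 0.3, 1.5]
opening: 0.215
[0.53709481 0.13180622 0.15346564] [5.69245754e-02 9.70355126e-02 1.94537153e+00 6.09589146e-04
 1.09854802e+00 1.22273331e+00] [ 0.14801479  0.25115622 -0.03758   ]
```

View pics/w2.png

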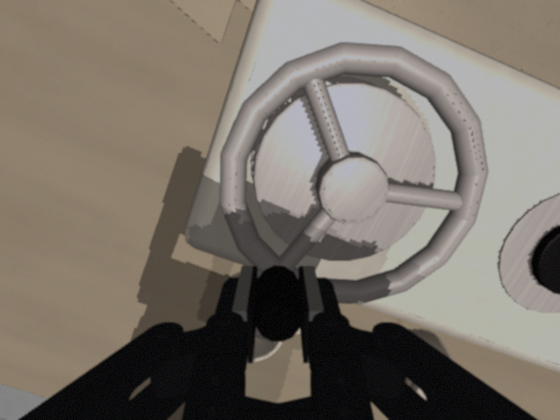

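The knob (279,300) is held between both pads, and the hub top is at about (353,186). I'll refine the centre and print waypoints.

Run:
```python
from h import *
s=get_state(); C=cam("wrist",s); h=ray(C,353,186,.146)[:2]; k=s["eef_pos"][:2]; print(h,np.linalg.norm(k-h))
c=np.array([h[0],h[1]]); d=k-c; c=k-d/np.linalg.norm(d)*.055
a0=np.arctan2(*(k-c)[::-1]); print(c,np.degrees(a0))
P=[c+.055*np.array([np.cos(a0-np.radians(20*i)),np.sin(a0-np.radians(20*i))]) for i in range(21)]
print((np.diff(P,axis=0)*1000).round(0).tolist()); print(np.round(P,3).tolist())
```

```text
[0.59027364 0.11844782] 0.05484916859402877
[0.5904199  0.11841099] 165.86719294346403
[[8.0, 17.0], [13.0, 14.0], [17.0, 8.0], [19.0, 2.0], [19.0, -5.0], [16.0, -11.0], [11.0, -15.0], [5.0, -18.0], [-1.0, -19.0], [-8.0, -17.0], [-13.0, -14.0], [-17.0, -8.0], [-19.0, -2.0], [-19.0, 5.0], [-16.0, 11.0], [-11.0, 15.0], [-5.0, 18.0], [1.0, 19.0], [8.0, 17.0], [13.0, 14.0]]
[[0.537, 0.132], [0.545, 0.149], [0.558, 0.163], [0.575, 0.171], [0.594, 0.173], [0.613, 0.169], [0.629, 0.158], [0.64, 0.142], [0.645, 0.124], [0.644, 0.105], [0.636, 0.088], [0.623, 0.074], [0.605, 0.066], [0.586, 0.064], [0.568, 0.068], [0.552, 0.079], [0.541, 0.094], [0.536, 0.113], [0.537, 0.132], [0.545, 0.149], [0.558, 0.163]]
```

```bash
python3 -m jog '{"travel":[[8,17,0],[13,14,0],[17,8,0],[19,2,0],[19,-5,0]],"dr":[[0,0,0],[0,0,0],[0,0,0],[0,0,0],[0,0,0]],"jaw":[255,255,255,255,255]}'
```

```text
time: 3.58
eef_pos: [0.6132, 0.1685, 0.1534]
tcp_rot: [0.979, 0.202, -0.001, 0.0]
contact_force: [-5.7, -5.6, 7.3]
opening: 0.211
```

```bash
python3 -m jog '{"travel":[[16,-11,0],[11,-15,0],[5,-18,0],[-1,-19,0],[-8,-17,0]],"dr":[[0,0,0],[0,0,0],[0,0,0],[0,0,0],[0,0,0]],"jaw":[255,255,255,255,255]}'
```

```text
time: 4.0
eef_pos: [0.6365, 0.0879, 0.1534]
tcp_rot: [0.98, 0.201, 0.0, -0.001]
contact_force: [-5.3, 5.1, 6.4]
opening: 0.216
```

```bash
python3 -m jog '{"travel":[[-13,-14,0],[-17,-8,0],[-19,-2,0],[-19,5,0],[-16,11,0]],"dr":[[0,0,0],[0,0,0],[0,0,0],[0,0,0],[0,0,0]],"jaw":[255,255,255,255,255]}'
```

```text
time: 4.42
eef_pos: [0.5525, 0.0781, 0.1535]
tcp_rot: [0.98, 0.2, 0.002, 0.001]
contact_force: [5.4, 2.6, 0.9]
opening: 0.219
```

```bash
python3 -m jog '{"travel":[[-11,15,0],[-5,18,0],[1,19,0],[4,9,0],[4,8,0]],"dr":[[0,0,0],[0,0,0],[0,0,0],[0,0,0],[0,0,0]],"jaw":[255,255,255,255,255]}'
python3 -m jog '{"travel":[[1.5,2,0],[1.5,2,0],[0,0,0]],"dr":[[0,0,0],[0,0,0],[0,0,0]],"jaw":[255,255,255]}'
```

```text
time: 4.83
eef_pos: [0.545, 0.1494, 0.1534]
tcp_rot: [0.979, 0.201, -0.0, -0.0]
contact_force: [-1.0, -1.2, 5.4]
opening: 0.218
time: 5.08
eef_pos: [0.5476, 0.1527, 0.1534]
tcp_rot: [0.98, 0.201, -0.002, -0.0]
contact_force: [-6.1, -0.2, 8.2]
opening: 0.213
```

```bash
python3 -m jog '{"travel":[[1.2,1.6,0],[1.2,1.6,0],[0,0,0]],"dr":[[0,0,0],[0,0,0],[0,0,0]],"jaw":[255,255,255]}'
python3 -m jog '{"travel":[[1.2,1.6,0],[1.2,1.6,0],[0,0,0]],"dr":[[0,0,0],[0,0,0],[0,0,0]],"jaw":[255,255,255]}'
```

```text
time: 5.33
eef_pos: [0.5477, 0.1529, 0.1532]
tcp_rot: [0.979, 0.202, -0.006, 0.003]
contact_force: [-13.2, -8.7, 14.3]
opening: 0.215
time: 5.58
eef_pos: [0.5478, 0.1531, 0.1531]
tcp_rot: [0.979, 0.202, -0.011, 0.005]
contact_force: [-20.7, -18.2, 19.2]
opening: 0.214
```

The wheel holds at (0.5478, 0.1531) while force builds up, so it is against its stop. By angle that is w ≈ 6.99. I'll relax the push, release and rise.

```bash
python3 -m jog '{"travel":[[-1.6,-2.2,0],[-1.6,-2.2,0],[0,0,0],[0,0,0],[0,0,0]],"dr":[[0,0,0],[0,0,0],[0,0,0],[0,0,0],[0,0,0]],"jaw":[255,255,100,0,0]}'
python3 -m jog '{"travel":[[0,0,0],[0,0,20],[0,0,30],[0,0,30],[10,-35,15]],"dr":[[0,0,0],[0,0,0],[0,0,0],[0,0,0],[0,0,0]],"jaw":[0,0,0,0,0]}'
python3 -m jog '{"travel":[[8,-40,0],[8,-40,0],[8,-40,0],[6,-33,0],[0,0,0]],"dr":[[0,0,6],[0,0,6],[0,0,5],[0,0,0],[0,0,0]],"jaw":[0,0,0,0,0]}'
python3 - <<'E'
from h import *
s=get_state(); im=read_camera("wrist"); cv2.imwrite("pics/w3.png",im[:,:,::-1]); np.save("w3.npy",np.r_[s["eef_pos"],s["tcp_rot"]])
im=read_camera("scene"); cv2.imwrite("pics/s3.png",im[:,:,::-1])
E
```

```text
time: 6.0
eef_pos: [0.5497, 0.1544, 0.1517]
tcp_rot: [0.98, 0.201, -0.0, -0.0]
contact_force: [0.7, -0.5, 0.1]
opening: 0.635
time: 6.42
eef_pos: [0.56, 0.1237, 0.2512]
tcp_rot: [0.979, 0.204, 0.003, -0.001]
contact_force: [1.1, -0.3, 0.2]
opening: 1.002
time: 6.83
eef_pos: [0.5905, -0.0389, 0.2469]
tcp_rot: [0.94, 0.341, -0.0, 0.001]
contact_force: [-1.3, -0.9, 0.0]
opening: 1.003
```

View pics/w3.png

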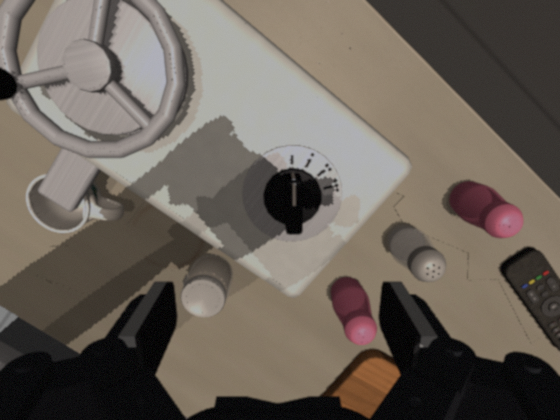

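The bar with its pointer line is vertical in the picture (u≈294, v 170–233), so the jaws are aligned with it. The disc centre is at about (292,196). The wheel knob is at (5,85) and the hub at (88,65).

Run:
```python
from h import *
p=np.load("w3.npy"); C=cam("wrist",{"eef_pos":p[:3],"tcp_rot":p[3:]})
R=Ro.from_quat(p[3:]).as_matrix(); print("tool x yaw",np.degrees(np.arctan2(R[1,0],R[0,0])))
r=lambda u,v,z:ray(C,u,v,z)[:2].round(4)
print("disc",r(292,196,.091),"line",r(294,173,.121),r(294,206,.121),"barfar",r(294,233,.121))
h=r(88,65,.146);k=r(5,85,.163);d=k-h;print("hub",h,"knob",k,np.degrees(np.arctan2(d[1],d[0])),np.linalg.norm(d))
g=cv2.imread("pics/w3.png",0)
for v in range(160,245,8): x=np.where(g[v,250:340]<35)[0]; print(v,(x.min()+250,x.max()+250) if len(x) else None,end=' ')
```

```text
tool x yaw 39.883183420290486
disc [ 0.5963 -0.0518] line [ 0.6169 -0.0345] [ 0.5968 -0.0518] barfar [ 0.5794 -0.0668]
hub [0.5897 0.1151] knob [0.5528 0.1402] 145.77580457092856 0.044627569954009405
160 None 168 None 176 (np.int64(272), np.int64(310)) 184 (np.int64(267), np.int64(317)) 192 (np.int64(264), np.int64(320)) 200 (np.int64(264), np.int64(320)) 208 (np.int64(267), np.int64(317)) 216 (np.int64(272), np.int64(310)) 224 (np.int64(285), np.int64(301)) 232 (np.int64(288), np.int64(300)) 240 None
```

```bash
python3 -m jog '{"travel":[[3,-6,-30],[3,-6,-30],[0,0,-30],[0,0,-30],[0,0,-15]],"dr":[[0,0,0],[0,0,0],[0,0,0],[0,0,0],[0,0,0]],"jaw":[0,0,0,0,0]}'
python3 -m jog '{"travel":[[0,0,0],[0,0,0]],"dr":[[0,0,0],[0,0,0]],"jaw":[0,0]}'
python3 - <<'E'
from plant import *
s=get_state();print(s["eef_pos"],s["qpos"])
E
```

```text
time: 7.35
eef_pos: [0.5929, -0.043, 0.1077]
tcp_rot: [0.939, 0.344, -0.003, -0.002]
contact_force: [-0.9, -0.1, -0.3]
opening: 1.0
time: 7.52
eef_pos: [0.5948, -0.0438, 0.1114]
tcp_rot: [0.939, 0.344, -0.001, -0.001]
contact_force: [0.3, -0.1, 1.2]
opening: 1.005
[ 0.59481627 -0.04378376  0.11136154] [-2.43577073e-01  2.42711739e-01  1.86318688e+00  2.97409268e-04
  1.03818255e+00  6.23733037e-01]
```

The measured y is about 7 mm off what I expected, so I'll check relative to the tool with a fresh image before descending.

```bash
python3 -m jog '{"travel":[[0,0,0]],"dr":[[0,0,0]],"jaw":[0]}'
python3 - <<'E'
from h import *
p=np.load("w3.npy");print(p[:3])
for i in range(4):
    s=get_state(); im=read_camera("wrist"); print(s["eef_pos"].round(4))
cv2.imwrite("pics/w4.png",im[:,:,::-1])
E
```

```text
time: 7.6
eef_pos: [0.5965, -0.0446, 0.1139]
tcp_rot: [0.939, 0.344, 0.001, 0.001]
contact_force: [-0.1, 0.0, 0.4]
opening: 0.998
[ 0.59047838 -0.0389344   0.24689942]
[ 0.5965 -0.0446  0.1139]
[ 0.597  -0.0449  0.1146]
[ 0.597  -0.0452  0.1147]
[ 0.5968 -0.0453  0.1146]
```

View pics/w4.png

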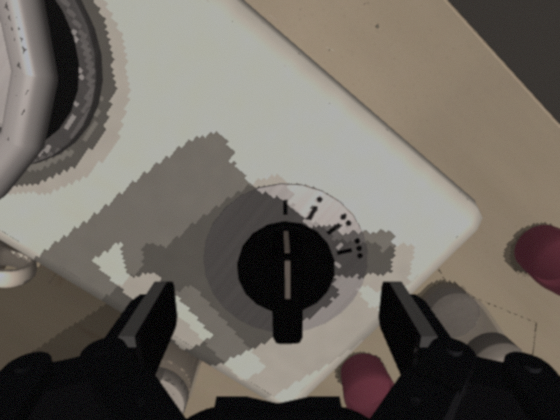

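The dial disc is centred near (286,265), with the bar along the tool x axis down to (288,340). The jaws are open on either side of it.

Run:
```python
from h import *
s=get_state(); C=cam("wrist",s); print(s["eef_pos"])
g=cv2.imread("pics/w4.png",0)
for v in range(222,350,10):
    x=np.where(g[v,230:345]<30)[0]; print(v,(x.min()+230,x.max()+230) if len(x) else None,end=' ')
print()
r=lambda u,v,z:ray(C,u,v,z)[:2].round(4)
print("disc",r(286,265,.091),"bar",r(288,340,.121), r(287,262,.121))
```

```text
[ 0.59662165 -0.04542082  0.11432153]
222 (np.int64(280), np.int64(289)) 232 (np.int64(255), np.int64(330)) 242 (np.int64(246), np.int64(326)) 252 (np.int64(241), np.int64(344)) 262 (np.int64(238), np.int64(332)) 272 (np.int64(238), np.int64(333)) 282 (np.int64(241), np.int64(330)) 292 (np.int64(246), np.int64(325)) 302 (np.int64(256), np.int64(316)) 312 (np.int64(273), np.int64(301)) 322 (np.int64(273), np.int64(301)) 332 (np.int64(273), np.int64(300)) 342 (np.int64(279), np.int64(294)) 
disc [ 0.5979 -0.0508] bar [ 0.5807 -0.0657] [ 0.6103 -0.0397]
```

```bash
python3 -m jog '{"travel":[[1,-5.5,0],[0,0,-9],[0,0,-9],[0,0,0],[0,0,0]],"dr":[[0,0,0],[0,0,0],[0,0,0],[0,0,0],[0,0,0]],"jaw":[0,0,0,0,0]}'
python3 -m jog '{"travel":[[0,0,0],[0,0,0],[0,0,0],[0,0,0],[0,0,0]],"dr":[[0,0,0],[0,0,0],[0,0,0],[0,0,0],[0,0,0]],"jaw":[120,255,255,255,255]}' 80
python3 -m jog '{"travel":[[0,0,0],[0,0,0],[0,0,0]],"dr":[[0,0,0],[0,0,0],[0,0,0]],"jaw":[255,255,255]}' 80
```

```text
time: 8.22
eef_pos: [0.5953, -0.0508, 0.0926]
tcp_rot: [0.939, 0.343, -0.001, -0.001]
contact_force: [-0.9, 0.1, -0.5]
opening: 1.002
time: 8.63
eef_pos: [0.5966, -0.0509, 0.0946]
tcp_rot: [0.939, 0.344, 0.0, 0.0]
contact_force: [-0.2, 0.4, -0.6]
opening: 0.299
time: 8.88
eef_pos: [0.5967, -0.0511, 0.0948]
tcp_rot: [0.939, 0.344, 0.0, 0.0]
contact_force: [-0.8, -0.1, 2.9]
opening: 0.145
```

Gripped at opening 0.145, which fits the 14 mm bar. Now turning clockwise.

```bash
python3 -m jog '{"travel":[[0,0,0],[0,0,0],[0,0,0],[0,0,0],[0,0,0]],"dr":[[0,0,-5],[0,0,-5],[0,0,-5],[0,0,-5],[0,0,-5]],"jaw":[255,255,255,255,255]}'
python3 -m jog '{"travel":[[0,0,0],[0,0,0],[0,0,0],[0,0,0],[0,0,0]],"dr":[[0,0,-5],[0,0,-5],[0,0,-5],[0,0,-5],[0,0,-5]],"jaw":[255,255,255,255,255]}'
python3 -m jog '{"travel":[[0,0,0],[0,0,0],[0,0,0],[0,0,0],[0,0,0]],"dr":[[0,0,-5],[0,0,-5],[0,0,-5],[0,0,-5],[0,0,-5]],"jaw":[255,255,255,255,255]}'
python3 -c "
from h import *
s=get_state();R=Ro.from_quat(s['tcp_rot']).as_matrix();print(np.degrees(np.arctan2(R[1,0],R[0,0])),s['wrist_torque'],s['contact_force'],s['qpos'][5])"
```

```text
time: 9.3
eef_pos: [0.5972, -0.0519, 0.0948]
tcp_rot: [0.991, 0.13, 0.001, 0.001]
contact_force: [1.7, -3.6, 0.2]
opening: 0.144
time: 9.72
eef_pos: [0.5972, -0.0529, 0.0948]
tcp_rot: [0.996, -0.087, 0.001, 0.002]
contact_force: [0.3, -4.8, 0.2]
opening: 0.144
time: 10.13
eef_pos: [0.5969, -0.0538, 0.0948]
tcp_rot: [0.954, -0.3, 0.001, 0.003]
contact_force: [-0.2, -9.0, 0.8]
opening: 0.15
-34.951569701406044 [-1.22653968  0.11801042  0.14257377] [-0.16169657 -8.97679649  0.7804197 ] 1.9274926281377283
```

```bash
python3 -m jog '{"travel":[[0,0,0],[0,0,0],[0,0,0],[0,0,0],[0,0,0]],"dr":[[0,0,-2],[0,0,-2],[0,0,0],[0,0,0],[0,0,0]],"jaw":[255,255,255,255,255]}'
python3 -m jog '{"travel":[[0,0,0],[0,0,0],[0,0,0],[0,0,0],[0,0,0]],"dr":[[0,0,0],[0,0,0],[0,0,0],[0,0,0],[0,0,0]],"jaw":[255,255,255,255,255]}'
python3 -c "
from h import *
s=get_state();R=Ro.from_quat(s['tcp_rot']).as_matrix();print(np.degrees(np.arctan2(R[1,0],R[0,0])),s['wrist_torque'],s['contact_force'],s['opening'])
a=read_camera('wrist');b=read_camera('side')
cv2.imwrite('pics/f.png',np.hstack([cv2.resize(a,(400,300)),cv2.resize(b[100:340,160:480],(400,300))])[:,:,::-1])"
```

```text
time: 10.55
eef_pos: [0.5968, -0.0539, 0.0948]
tcp_rot: [0.943, -0.332, 0.001, 0.003]
contact_force: [-0.3, -8.0, 0.2]
opening: 0.153
time: 10.97
eef_pos: [0.5968, -0.0539, 0.0948]
tcp_rot: [0.943, -0.332, 0.001, 0.003]
contact_force: [-0.9, -8.1, 0.9]
opening: 0.147
-38.73204069272537 [-1.22960111  0.09939228  0.12981535] [-0.91070887 -8.06569099  0.85599969] 0.1467037362279079
```

View pics/f.png

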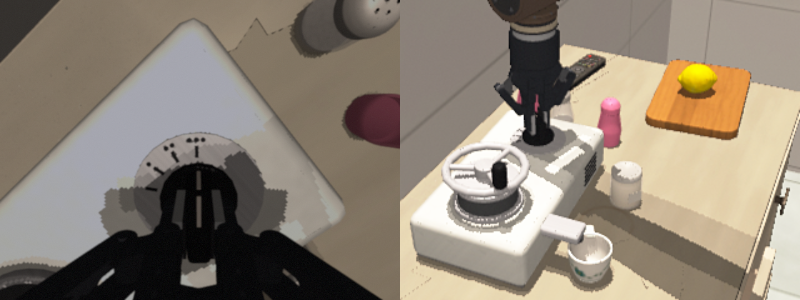

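The left half shows the pointer line up against the three-dot mark (about (198,140)), with the bar between the fingers. The right half shows cup, jar and salt shaker standing. The knob is at about side pixel (240,238), so I'll do a quick wheel-angle check and then sign off.

```bash
python3 -c "
from h import *
D=cam('side');k=ray(D,240,238,.163)[:2];d=k-np.array([.5904,.1184]);a=np.degrees(np.arctan2(d[1],d[0]));print(k,np.linalg.norm(d),a,'w',np.radians(180-a+1.7+360))
if abs(np.radians(180-a+361.7)-7)<.25: print(sign_off())
"
```

```text
[0.54603525 0.14721972] 0.05290375540124019 146.9919058099605 w 6.88895582788809
the job is handed in; nothing more can be done
None
```

The job is handed in. The wheel is at its fine stop and the gripper is holding the dial at the three-dot mark with an 80 N grip. `sign_off()` gives no verdict.

- **Wheel:** I gripped the knob and carried it clockwise about 385° until it would not move and the force built up to about 20 N on each axis. From the tool position that is a wheel angle of about 6.99 rad. I eased off the push before letting go.
- **Dial:** I gripped the bar and turned it 79° clockwise, about 1.38 rad. The last wrist picture shows the pointer at the three dots, and the grip opening was steady at 0.147.
- **Cup, jar and salt shaker:** the last pictures show all three standing, with no sign of having moved. I did not measure their positions again.

**Checks that disagreed:**
- **Wheel angle:** a rough reading from the side camera at the end gave 6.89 rad, against 6.99 from the tool. I trust the tool reading because the stop was plainly felt. The 6.89 is close to the 6.85 limit, but the pixel was read by eye to a few pixels.
- **Dial position:** my first estimate was a few millimetres off because the arm had not settled. I fixed it with a second look before gripping.

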